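Load and close the eyelet-reaming jig

ROBOT

A 7-joint arm with a two-finger parallel gripper is mounted at the origin on a cart in front of the work surface, level with it; the furniture and walls round the work are solid. World frame = base frame: x ahead of the robot, y to its left, z up, the work surface at z = 0. Lengths are in mm, angles in rad, forces in N, time in s.
With the tool pointing down it reaches from about 350 to 900 mm from the base axis. Payload 19.9 kg.
Tool frame: the origin (TCP) lies between the finger pads; the fingertips stand ctrl.finger_overhang ahead of it and the grasp point (between the pads) lies 11 mm behind it (ctrl.finger_overhang is the distance from the TCP to the fingertips, in mm); z points along the fingers, y is the line along which they close (so a half turn about z gives the same grasp; the last joint's range is limited). The gripper opens to 94 mm and grips with 3 to 60 N. Pads are 16 mm wide; open, the fingers measure 119 mm over their backs; the gripper's body (75 mm by 177 mm) begins 78 mm behind the grasp point.
Start: joints at [1.232, 0.417, -0.01, 1.614, 0.005, 1.111, -0.053], TCP at [182.782, -597.654, 213.425] pointing down, gripper open.
Joint ranges: [-2.81, 2.81], [-0.39, 2.02], [-1.27, 1.25], [0.06, 2.57], [-1.19, 4.33], [0.19, 2], [-2.82, 2.82]. Speed limits (rad/s): [1.89, 1.89, 2.39, 2.39, 3.01, 3.01, 3.01].

INTERFACE

Orientations are given as a unit quaternion [x, y, z, w].
In Python, from bench import ctrl, imaging gives the robot as it stands.
- The arm moves only by the tool servo_tool, never from a script. Its argument "rows" is a list of rows, each an object of numbers: "dx", "dy", "dz": the shift along the tool's x, y, z in m; "rx", "ry", "rz": the turn, a rotation vector about the tool's x, y, z in degrees. In form: [{"dx": .., "dy": .., "dz": .., "rx": .., "ry": .., "rz": ..}, ...]. A call has 1 to 10 rows; each row shifts and turns the commanded pose from where the row before left it, along the tool's axes as they then stand; what a row does not reach is not made up. A row lasts 1/8 s, in which the tool goes at most 62.5 mm and 10.7 degrees, less where a joint would pass 70% of its speed; a pose out of reach is approached as far as the arm can. A call is refused whole if a number of a shift passes 0.0625 or a number of a turn 10.7, either way. A call with a gripper value outside its range is refused whole. "gripper" is the gripper command: -1 is shut, 1 is fully open, values between are in proportion, set as the call begins (left out, the last holds). The fingers move at their own pace and stop on an object; "newtons" is the grip in N (left out, the last holds). Time passes only in rows, so rows that do not move let the fingers close. It gives the time, the measured TCP pose, the force and the opening at its end, in the units of the state.
- ctrl.get_state(): the state, without advancing time (a new reading comes with each control period).
- imaging.grab_frame(name): name is "scene" or "top" or "wrist"; returns (picture, depth): 384x512x3 uint8, red, green, blue; 384x512 float32, mm along the optical axis (not along the pixel's ray), 0 where there is no reading.
- imaging.camera_params(name): a dict with "K" (3x3 intrinsics, pixels), "distortion" ([k1, k2, p1, p2, k3] as OpenCV has them; the pictures are not rectified), "R" (3x3) and "t" (3): a world point X has camera coordinates R X + t. Camera axes: x right, y down, z forward; pixel columns grow to the right and rows downward; lengths in mm; the calibration is good to about 2 mm. A picture is of the moment at which its call begins: read the wrist's pose just before it. camera_params takes no time and is no camera call; for the wrist camera it gives the pose at the moment of the call.
- ctrl.sign_off(): hands the job in, once; it reports no verdict.
The state is a dict: "t": time; "joint_pos": joint angles; "qvel": joint speeds; "tau": joint torques, N m; "eef_pos": TCP position; "orientation": TCP orientation; "wrist_force": force on the tool from outside, world axes, zero at the start; "ft_torque": the same for the moment, N m; "gripper_width": finger opening in mm.
Only numpy, scipy, OpenCV 4.12 (cv2) and the standard library are available. Lean on these libraries where they do the work, as an engineer would, in place of code of your own. Each camera call takes 0.05 s, during which the arm holds its last target. There are 200 camera calls.

TASK

Get the blue key tag ready for reaming: lay it flat in the nest of the sloping green jig, eyelet end uphill (towards the hinge) and tail end at the lower stop, and let go of it while the leaf is still up. Then swing the hinged leaf down until it is fully shut on the tag, and lock it by turning the latch by its red knob until the latch finger lies straight across the leaf's tongue. Leave the white and the green tag where they lie.

Things in the scene. Friction and masses are not known exactly. Their poses are not given: they have to be found in the camera images.
- tag_blue: blue moulded key tag, 58 x 26 x 8 mm, 12 g, lying flat on the desk. Origin: centre of its underside; y runs along its length, the eyelet end at -y, x across its 26 mm width, z up. The eyelet end has the hole and cut-off corners; the tail end is square.
- tag_eyelet (a point): centre of the blue tag's eyelet at its upper face: at y = -22 mm in the tag's frame, 8 mm above its underside
- tag_white: white key tag, same size and frame; a bystander: leave it where it lies (within 20 mm)
- tag_green: green key tag, same size and frame; a bystander: leave it where it lies (within 20 mm)
- jig_nest: nest of the green jig (206 x 128 mm, bolted to the desk), whose bed slopes 30 degrees, rising away from the robot. Origin: centre of the flat steel seat, 82 mm above the desk; x points up the slope to the hinge, y level to the left, z square on the bed (30 degrees from vertical, leaning to the robot). A seated tag has its origin here, its -y (eyelet end) along this x, its z along this z.
- nest_stop (a point): upper edge of the nest's lower end stop, at x = -29.5 mm in the nest's frame, 5 mm above the seat, top edge bevelled 3 mm. The tag's tail bears on it or clears it by a few mm; there is no upper stop. Friction about 0.6: the tag may or may not slide down to it by itself.
- nest_fence (a point): inner edge of the upper left of four steel fences beside the seat's ends (x = 19 to 29 and -29 to -19 mm in the nest's frame), 14.5 mm each side of the centre line, 5 mm above the seat, tops bevelled 3 mm. Between them the sides are open, 38 mm along x. The seat is 18 mm wide and stands 14 mm above the bed, so fingertips holding the tag by its sides pass beside it.
- jig_leaf (a joint): leaf angle, rad: 0 = shut (parallel to the bed, just over the tag), growing as it swings up and away from the robot, 1.76 at its back stop. It starts raised and leans over the nest: an upright tool above the nest would hit it, one along the nest's z clears it. Stiff hinge (0.13 N m), stays where left. A badly seated tag, or the latch turned in first, keeps it from shutting.
- leaf_hinge (a point): middle of the leaf's hinge pin, at x = 72, y = 0, z = 13 mm in the nest's frame; the pin runs along the nest's y
- leaf_end (a point): middle of the leaf's free end, on its outer face (up when shut), 131 mm from the pin. The leaf is an aluminium plate 8 mm thick, its mid-plane through the pin, 40 mm wide, narrowing to a tongue 24 mm wide and 20 mm long at the free end. A steel bush 18 mm across stands 3 mm proud of the outer face, 50 mm from the pin.
- jig_latch (a joint): latch angle, rad: 0 = open (finger pointing down the slope, handle out along the nest's +y), growing anticlockwise seen from above to 1.57 = locked (finger straight across the tongue along -y, handle down the slope to the robot); end stop 1.60. Turns in the plane of the bed, friction 0.12 N m, stays where left. Its finger clears the shut tongue by under 1 mm; its leading edge is ramped.
- latch_pivot (a point): pivot of the latch, at x = -47, y = 36, z = 17.7 mm in the nest's frame (underside of the latch bar, 6 mm thick); the axis is the nest's z
- latch_knob (a point): middle of the latch's red round knob, 19 mm across, 27 mm long, axis square on the bed, 52 mm from the pivot's axis; its lower end is 11 mm above the bar. In the nest's frame it goes from (-47, 88) mm when open to (-99, 36) mm when locked, at z = 49 mm. It is fixed on the handle and may turn between the fingers.

How it is judged:
By the outcome, as a careful person would: the job done as asked, in the order asked, and still so for the second after the job is handed in, with the robot touching nothing.
It also fails if it takes over 72 s, if anything falls off the work surface, if the arm or the gripper's body presses on something with over 40 N, if the wrist force passes 120 N, or if a joint passes its speed limit or range.

## Working session

There is one attempt and no reset: what is moved stays moved. The work goes in short steps, Python scripts to look and compute and a tool call to move; the robot and the scene stay as the last step left them, time stands still between calls to the robot, and variables do not carry over. Pictures are saved under pics/ and viewed, on a budget of 10 in all, crops included, one or two more only if the job needs it, and the job is handed in when it is done.

Besides the shell and the picture viewer there is one more tool, called after "Request:" as name(argument=value, ...), one argument or row to a line, values as JSON. servo_tool: Moves the arm, as the interface text tells. Its arguments: {"type":"object","properties":{"rows":{"type":"array","items":{"type":"object","properties":{"dx":{"type":"number"},"dy":{"type":"number"},"dz":{"type":"number"},"rx":{"type":"number"},"ry":{"type":"number"},"rz":{"type":"number"}}}},"gripper":{"type":"number"},"newtons":{"type":"number"}},"required":["rows"]}

```bash
ls; mkdir -p pics; python3 - <<'E'
from bench import ctrl, imaging
import cv2, numpy as np
print(ctrl.get_state(), ctrl.finger_overhang)
ims=[]
for n in ("scene","top"):
    p,d=imaging.grab_frame(n); np.savez(f"{n}0.npz",p=p,d=d)
    c=imaging.camera_params(n); print(n,c)
    cv2.imwrite(f"pics/{n}0.png",p[:,:,::-1])
E
```

```text
pics
{'t': 0.0, 'joint_pos': array([ 1.23251676,  0.41793922, -0.01033027,  1.61417691,  0.00472184,
        1.11070537, -0.05302816]), 'qvel': array([-0.0002416 , -0.00089125,  0.00050986, -0.0010221 ,  0.00033786,
       -0.0017272 ,  0.00046786]), 'tau': array([-1.87540431e-04, -8.51254964e+01,  6.38504382e-01, -4.25997233e+01,
       -4.88280051e-02,  1.87176804e-02,  2.06107015e-04]), 'eef_pos': array([ 182.66543214, -597.32272981,  212.84570244]), 'orientation': array([ 9.89009156e-01,  1.47853058e-01, -1.37912771e-04, -5.86616471e-04]), 'wrist_force': array([-0.20430704,  0.38608774, -0.79292986]), 'ft_torque': array([ 0.02924893, -0.05417632,  0.04636006]), 'gripper_width': 93.97010488553447} 8.0
scene {'K': array([[439.72295962,   0.        , 267.62277517],
       [  0.        , 439.72295962, 198.00633955],
       [  0.        ,   0.        ,   1.        ]]), 'distortion': array([-0.00962952,  0.        ,  0.        ,  0.        ,  0.        ]), 'R': array([[-0.63907373, -0.76898319,  0.01579931],
       [-0.38610868,  0.30297976, -0.87127685],
       [ 0.66521038, -0.5629104 , -0.49053749]]), 't': array([460.44831678, 273.59808734, 741.08271455])}
top {'K': array([[460.79253155,   0.        , 263.26447164],
       [  0.        , 460.79253155, 196.95023904],
       [  0.        ,   0.        ,   1.        ]]), 'distortion': array([0.05851005, 0.        , 0.        , 0.        , 0.        ]), 'R': array([[ 0.01934792, -0.999557  ,  0.02261536],
       [-0.99852203, -0.02046702, -0.05034728],
       [ 0.05078784, -0.02160782, -0.99847569]]), 't': array([ 104.03186444,  566.97675831, 1368.72110724])}
```

View pics/top0.png

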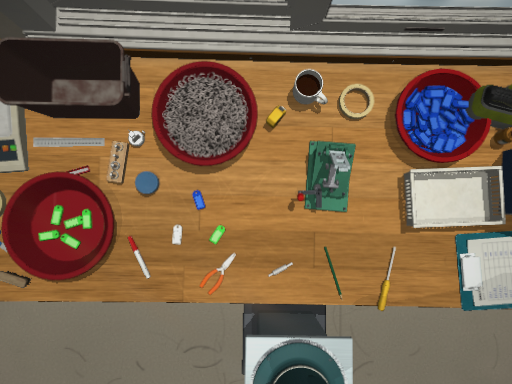

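View pics/scene0.png

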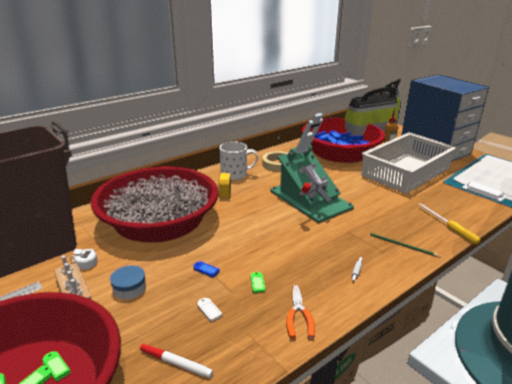

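```bash
cat > h.py <<'E'
import cv2, numpy as np
from bench import ctrl, imaging
from scipy.spatial.transform import Rotation as Ro
def grab(n,tag):
    c=imaging.camera_params(n); p,d=imaging.grab_frame(n)
    cv2.imwrite(f"pics/{tag}.png",p[:,:,::-1]); np.savez(f"{tag}.npz",p=p,d=d,**{k:np.array(v) for k,v in c.items()})
    return p,d,c
def load(tag):
    z=np.load(f"{tag}.npz"); return z['p'],z['d'],z
def rays(c,uv):
    n=cv2.undistortPoints(np.float64(uv).reshape(-1,1,2),c['K'],c['distortion']).reshape(-1,2)
    return np.c_[n,np.ones(len(n))]
def pts(c,uv,depth): return (rays(c,uv)*np.reshape(depth,(-1,1))-c['t'])@c['R']
def plane(c,uv,n,p0):   # intersect rays with plane n.(X-p0)=0
    o=-c['R'].T@c['t']; r=rays(c,uv)@c['R']; n=np.array(n,float)
    return o+r*((n@(np.array(p0)-o))/(r@n))[:,None]
def proj(c,X):
    X=np.float64(X).reshape(-1,1,3); return cv2.projectPoints(X,cv2.Rodrigues(c['R'])[0],c['t'],c['K'],c['distortion'])[0].reshape(-1,2)
def hsv(p): return cv2.cvtColor(p,cv2.COLOR_RGB2HSV)
def blobs(m,amin=15):
    n,l,s,ce=cv2.connectedComponentsWithStats(m.astype(np.uint8)); return [(s[i],ce[i],l==i) for i in range(1,n) if s[i][4]>=amin]
def uvof(m): return np.argwhere(m)[:,::-1].astype(float)
def pose():
    s=ctrl.get_state(); return np.array(s['eef_pos']),Ro.from_quat(s['orientation']),s
def show():
    p,R,s=pose(); print('t %.2f'%s['t'],p.round(1),'F',np.round(s['wrist_force'],1),'T',np.round(s['ft_torque'],2),'w %.1f'%s['gripper_width']); print(R.as_matrix().round(3).tolist())
E
python3 - <<'E'
from h import *
for n in("top","scene"):
    c=imaging.camera_params(n); z=np.load(n+"0.npz");p,d=z['p'],z['d'];H=hsv(p)
    for nm,lo,hi in(("blue",(105,150,80),(125,255,255)),("red",(0,170,80),(6,255,255)),("jig",(65,80,30),(90,255,200))):
        for s,ce,m in blobs(cv2.inRange(H,lo,hi)>0):
            if s[4]>3500: continue
            uv=uvof(m);dd=d[m];ok=dd>0
            if not ok.any(): continue
            P=pts(c,uv[ok],dd[ok]); q=np.percentile(P,[2,50,98],axis=0).round(0)
            if q[1][2]>200: continue
            r=cv2.minAreaRect(P[:,:2].astype(np.float32))
            print(n,nm,s.tolist(),q.tolist(),np.round(r[0]),np.round(r[1]),round(r[2],1))
E
```

```text
top blue [403, 86, 71, 67, 3337] [[716.0, -482.0, 15.0], [810.0, -395.0, 33.0], [897.0, -306.0, 46.0]] [ 806. -398.] [197. 205.] 3.1
top blue [193, 191, 12, 18, 133] [[528.0, 295.0, 2.0], [552.0, 310.0, 8.0], [577.0, 326.0, 13.0]] [554. 310.] [54. 23.] 20.1
top red [421, 71, 9, 7, 17] [[920.0, -355.0, 70.0], [930.0, -343.0, 75.0], [935.0, -334.0, 80.0]] [ 928. -344.] [10. 25.] 24.9
top red [159, 72, 14, 16, 16] [[871.0, 387.0, 71.0], [894.0, 407.0, 75.0], [915.0, 422.0, 79.0]] [894. 405.] [ 5. 58.] 52.3
top red [405, 76, 13, 12, 21] [[891.0, -322.0, 68.0], [911.0, -311.0, 72.0], [920.0, -289.0, 77.0]] [ 906. -305.] [ 9. 46.] 34.1
top red [418, 80, 7, 11, 32] [[897.0, -353.0, 21.0], [905.0, -345.0, 45.0], [915.0, -334.0, 62.0]] [ 905. -343.] [20. 20.] 9.0
top red [471, 126, 13, 9, 28] [[760.0, -514.0, 40.0], [773.0, -508.0, 52.0], [784.0, -495.0, 67.0]] [ 770. -505.] [11. 28.] 54.0
top red [465, 131, 24, 26, 35] [[692.0, -527.0, 69.0], [723.0, -501.0, 74.0], [763.0, -463.0, 79.0]] [ 725. -498.] [ 11. 100.] 48.9
top red [469, 137, 9, 5, 17] [[736.0, -499.0, 39.0], [743.0, -491.0, 60.0]
[... 3251 characters left out ...]
 81.0], [66.0, 54.0, 113.0], [73.0, 65.0, 146.0]] [67. 52.] [ 4. 38.] 38.9
scene jig [485, 330, 11, 7, 22] [[62.0, 40.0, 23.0], [72.0, 50.0, 37.0], [80.0, 60.0, 47.0]] [71. 51.] [ 5. 27.] 37.7
scene jig [495, 344, 9, 10, 28] [[40.0, 69.0, 27.0], [47.0, 72.0, 39.0], [51.0, 77.0, 48.0]] [46. 73.] [ 3. 14.] 57.3
scene jig [504, 352, 8, 15, 33] [[19.0, 78.0, 31.0], [27.0, 81.0, 38.0], [34.0, 85.0, 48.0]] [27. 82.] [ 4. 16.] 71.2
scene jig [336, 355, 19, 16, 59] [[480.0, -184.0, -572.0], [484.0, -134.0, -547.0], [487.0, -95.0, -534.0]] [ 484. -139.] [ 6. 94.] 3.1
scene jig [335, 367, 12, 12, 22] [[479.0, -145.0, -593.0], [480.0, -111.0, -585.0], [483.0, -90.0, -574.0]] [ 481. -118.] [ 3. 58.] 2.5
```

```bash
python3 - <<'E'
from h import *
c=imaging.camera_params("wrist"); p,R,s=pose()
o=-c['R'].T@c['t']; print('cam in tool',R.inv().apply(o-p).round(1)); print('cam axes in tool',(R.as_matrix().T@c['R'].T).round(3)); print(c['K'])
show()
E
```

```text
cam in tool [  74.3    0.5 -171.2]
cam axes in tool [[-0.    -0.965 -0.261]
 [ 1.     0.    -0.   ]
 [ 0.    -0.261  0.965]]
[[342.51002034   0.         258.06403624]
 [  0.         342.51002034 190.75962408]
 [  0.           0.           1.        ]]
t 0.10 [ 182.7 -597.4  212.9] F [-0.7 -0.8 -0.3] T [-0.   -0.02 -0.02] w 94.1
[[0.956, 0.292, -0.0], [0.292, -0.956, 0.001], [-0.0, -0.001, -1.0]]
```

Request:
servo_tool(
  rows=[
    {"dx":0.05,"dy":-0.028,"dz":-0.008},
    {"dx":0.05,"dy":-0.028,"dz":-0.008},
    {"dx":0.05,"dy":-0.028,"dz":-0.008},
    {"dx":0.05,"dy":-0.028,"dz":-0.008},
    {"dx":0.05,"dy":-0.028,"dz":-0.008},
    {"dx":0.05,"dy":-0.028,"dz":-0.008},
    {"dx":0.028,"dy":-0.044,"dz":-0.006},
    {"dx":0.028,"dy":-0.044,"dz":-0.006},
    {"dx":0.028,"dy":-0.044,"dz":-0.006},
    {"dx":0.028,"dy":-0.044,"dz":-0.006},
  ],
)

```text
$.rows[0]: bad value
```

Request:
servo_tool(
  rows=[
    {"dx":0.028,"dy":-0.044,"dz":-0.006},
    {"dx":0.028,"dy":-0.02,"dz":-0.006},
    {},
  ],
)

```text
$.rows[0]: bad value
```

```bash
python3 - <<'E'
from h import *
show(); grab("wrist","w1")
E
```

```text
t 0.10 [ 182.7 -597.4  212.9] F [-0.7 -0.8 -0.3] T [-0.   -0.02 -0.02] w 94.1
[[0.956, 0.292, -0.0], [0.292, -0.956, 0.001], [-0.0, -0.001, -1.0]]
```

View pics/w1.png

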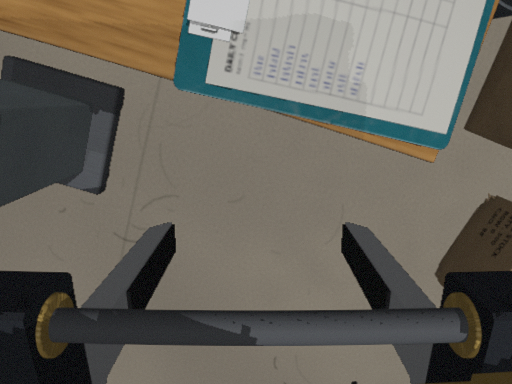

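The picture shows only the start view: floor and clipboard, with the fingertips at about (170,230) and (345,230). The rows were refused, so they probably need all six numbers.

Request:
servo_tool(
  rows=[
    {"dx":0.05,"dy":-0.028,"dz":-0.008,"rx":0,"ry":0,"rz":0},
    {"dx":0.05,"dy":-0.028,"dz":-0.008,"rx":0,"ry":0,"rz":0},
    {"dx":0.05,"dy":-0.028,"dz":-0.008,"rx":0,"ry":0,"rz":0},
    {"dx":0.05,"dy":-0.028,"dz":-0.008,"rx":0,"ry":0,"rz":0},
    {"dx":0.05,"dy":-0.028,"dz":-0.008,"rx":0,"ry":0,"rz":0},
    {"dx":0.05,"dy":-0.028,"dz":-0.008,"rx":0,"ry":0,"rz":0},
    {"dx":0.028,"dy":-0.044,"dz":-0.006,"rx":0,"ry":0,"rz":0},
    {"dx":0.028,"dy":-0.044,"dz":-0.006,"rx":0,"ry":0,"rz":0},
    {"dx":0.028,"dy":-0.044,"dz":-0.006,"rx":0,"ry":0,"rz":0},
    {"dx":0.028,"dy":-0.044,"dz":-0.006,"rx":0,"ry":0,"rz":0},
  ],
)

```text
t: 1.4
eef_pos: [476.3, -146.5, 285.6]
orientation: [0.989, 0.148, -0.0, 0.0]
wrist_force: [1.1, -0.9, 0.3]
gripper_width: 94.1
```

Request:
servo_tool(
  rows=[
    {"dx":0.028,"dy":-0.044,"dz":-0.006,"rx":0,"ry":0,"rz":0},
    {"dx":0.028,"dy":-0.02,"dz":-0.006,"rx":0,"ry":0,"rz":0},
    {"dx":0,"dy":0,"dz":0,"rx":0,"ry":0,"rz":0},
    {"dx":0,"dy":0,"dz":0,"rx":0,"ry":0,"rz":0},
  ],
)

```text
t: 1.9
eef_pos: [510.6, -71.3, 297.1]
orientation: [0.989, 0.148, -0.0, -0.0]
wrist_force: [0.0, -0.4, -0.5]
gripper_width: 94.4
```

```bash
python3 - <<'E'
from h import *
show(); grab("wrist","w2")
E
```

```text
t 1.90 [510.6 -71.3 297.1] F [ 0.  -0.4 -0.5] T [-0.05  0.03  0.01] w 94.4
[[0.956, 0.292, -0.001], [0.292, -0.956, -0.0], [-0.001, -0.0, -1.0]]
```

View pics/w2.png

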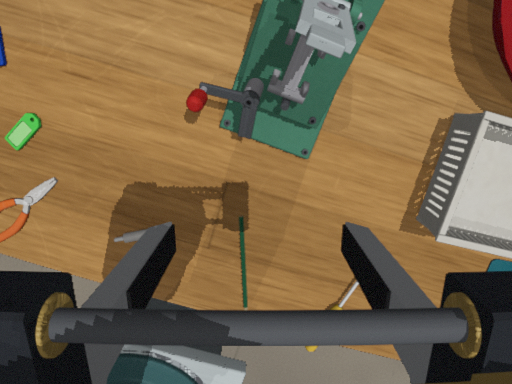

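The move tracked well. The picture shows the knob at (197,100), the latch pivot near (250,90), the seat around (300,70) and the leaf at (325,25). Next I'll look at the tag.

Request:
servo_tool(
  rows=[
    {"dx":0.0177,"dy":-0.0506,"dz":0.0139,"rx":0,"ry":0,"rz":0},
    {"dx":0.0177,"dy":-0.0506,"dz":0.0139,"rx":0,"ry":0,"rz":0},
    {"dx":0.0177,"dy":-0.0506,"dz":0.0139,"rx":0,"ry":0,"rz":0},
    {"dx":0.0177,"dy":-0.0506,"dz":0.0139,"rx":0,"ry":0,"rz":0},
    {"dx":0.0177,"dy":-0.0506,"dz":0.0139,"rx":0,"ry":0,"rz":0},
    {"dx":0.0177,"dy":-0.0506,"dz":0.0139,"rx":0,"ry":0,"rz":0},
    {"dx":0.0177,"dy":-0.0506,"dz":0.0139,"rx":0,"ry":0,"rz":0},
    {"dx":0,"dy":0,"dz":0,"rx":0,"ry":0,"rz":0},
    {"dx":0,"dy":0,"dz":0,"rx":0,"ry":0,"rz":0},
  ],
)

```text
t: 3.08
eef_pos: [526.3, 302.9, 199.9]
orientation: [0.989, 0.147, -0.0, 0.0]
wrist_force: [-0.7, -2.6, -0.3]
gripper_width: 94.0
```

```bash
python3 - <<'E'
from h import *
show(); p,d,c=grab("wrist","w3")
H=hsv(p)
for s,ce,m in blobs(cv2.inRange(H,(105,140,60),(125,255,255))>0,150):
    P=plane(c,uvof(m),[0,0,1],[0,0,7]); r=cv2.minAreaRect(P[:,:2].astype(np.float32))
    print(s,ce.round(1),'med depth z',np.median(pts(c,uvof(m),d[m])[:,2]),r)
    x0,y0,w,h,_=s; crop=p[max(0,y0-20):y0+h+20,max(0,x0-20):x0+w+20]
    cv2.imwrite("pics/tagcrop.png",cv2.resize(crop,None,fx=4,fy=4)[:600,:800,::-1]); print('crop origin',x0-20,y0-20)
# jig from w2
p,d,z=load("w2");H=hsv(p)
m=cv2.inRange(H,(0,170,80),(6,255,255))>0; m[:, 250:]=0; m[140:]=0
uv=uvof(m).mean(0); print('knob uv',uv,plane(z,[uv],[0,0,1],[0,0,103]), np.median(pts(z,uvof(m),d[m]),axis=0))
m=cv2.inRange(H,(65,80,30),(90,255,220))>0; m[170:]=0; m[:,:210]=0; m[:,400:]=0
P=pts(z,uvof(m),d[m]); 
A=P[(P[:,2]>1)]; print('green',np.percentile(A,[1,50,99],axis=0).round())
E
```

```text
t 3.08 [526.3 302.9 199.9] F [-0.7 -2.6 -0.3] T [-0.02 -0.01 -0.02] w 94.0
[[0.957, 0.291, -0.0], [0.291, -0.957, -0.001], [-0.001, 0.001, -1.0]]
[ 247  118   25   53 1150] [259.2 145.1] med depth z 7.977520038191482 ((552.3814697265625, 309.2473449707031), (56.11992645263672, 24.70237159729004), 19.724519729614258)
crop origin 227 98
knob uv [196.25074627 100.09253731] [[561.77378917  10.95347703 103.        ]] [561.99341011  10.23016514 107.4964301 ]
green [[ 530. -136.   10.]
 [ 618.  -75.   58.]
 [ 700.  -16.  138.]]
```

View pics/tagcrop.png

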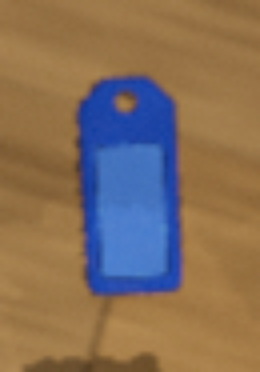

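The tag is seen clearly: its eyelet is the hole at crop (125,100), which is the far, uphill end, heading 19.7°. I'll turn the tool half round so the camera sits downhill at the jig, then grasp.

Request:
servo_tool(
  rows=[
    {"dx":0,"dy":0,"dz":0,"rx":0,"ry":0,"rz":-10.15},
    {"dx":0,"dy":0,"dz":0,"rx":0,"ry":0,"rz":-10.15},
    {"dx":0,"dy":0,"dz":0,"rx":0,"ry":0,"rz":-10.15},
    {"dx":0,"dy":0,"dz":0,"rx":0,"ry":0,"rz":-10.15},
    {"dx":0,"dy":0,"dz":0,"rx":0,"ry":0,"rz":-10.15},
    {"dx":0,"dy":0,"dz":0,"rx":0,"ry":0,"rz":-10.15},
    {"dx":0,"dy":0,"dz":0,"rx":0,"ry":0,"rz":-10.15},
    {"dx":0,"dy":0,"dz":0,"rx":0,"ry":0,"rz":-10.15},
    {"dx":0,"dy":0,"dz":0,"rx":0,"ry":0,"rz":-10.15},
  ],
  gripper=0.2,
)

```text
t: 4.25
eef_pos: [526.7, 302.3, 200.5]
orientation: [0.584, 0.812, -0.0, 0.001]
wrist_force: [-0.1, -1.0, 0.7]
gripper_width: 56.3
```

Request:
servo_tool(
  rows=[
    {"dx":0,"dy":0,"dz":0,"rx":0,"ry":0,"rz":-10.15},
    {"dx":0,"dy":0,"dz":0,"rx":0,"ry":0,"rz":-10.15},
    {"dx":0,"dy":0,"dz":0,"rx":0,"ry":0,"rz":-10.15},
    {"dx":0,"dy":0,"dz":0,"rx":0,"ry":0,"rz":-10.15},
    {"dx":0,"dy":0,"dz":0,"rx":0,"ry":0,"rz":-10.15},
    {"dx":0,"dy":0,"dz":0,"rx":0,"ry":0,"rz":-10.15},
    {"dx":0,"dy":0,"dz":0,"rx":0,"ry":0,"rz":-10.15},
    {"dx":0,"dy":0,"dz":0,"rx":0,"ry":0,"rz":-10.15},
    {"dx":0,"dy":0,"dz":0,"rx":0,"ry":0,"rz":-10.15},
    {"dx":0,"dy":0,"dz":0,"rx":0,"ry":0,"rz":0},
  ],
)

```text
t: 5.5
eef_pos: [526.6, 302.7, 200.2]
orientation: [-0.17, 0.986, -0.0, 0.0]
wrist_force: [-0.1, -0.9, -0.0]
gripper_width: 56.6
```

```bash
python3 - <<'E'
from h import *
show(); p,R,s=pose(); print(s['joint_pos'].round(2)); print(R.inv().apply(np.array([552.4,309.2,10])-p).round(1))
E
```

```text
t 5.50 [526.6 302.7 200.2] F [-0.1 -0.9 -0. ] T [ 0.06 -0.09  0.01] w 56.6
[[-0.942, -0.334, 0.0], [-0.334, 0.942, -0.001], [-0.0, -0.001, -1.0]]
[ 0.24  0.71 -1.21  1.65  0.69  1.28  0.81]
[-26.5  -2.3 190.2]
```

Request:
servo_tool(
  rows=[
    {"dx":-0.0265,"dy":-0.0023,"dz":0,"rx":0,"ry":0,"rz":0},
    {"dx":0,"dy":0,"dz":0.045,"rx":0,"ry":0,"rz":0},
    {"dx":0,"dy":0,"dz":0.045,"rx":0,"ry":0,"rz":0},
    {"dx":0,"dy":0,"dz":0.045,"rx":0,"ry":0,"rz":0},
    {"dx":0,"dy":0,"dz":0.03,"rx":0,"ry":0,"rz":0},
    {"dx":0,"dy":0,"dz":0.015,"rx":0,"ry":0,"rz":0},
    {"dx":0,"dy":0,"dz":0.01,"rx":0,"ry":0,"rz":0},
    {"dx":0,"dy":0,"dz":0,"rx":0,"ry":0,"rz":0},
    {"dx":0,"dy":0,"dz":0,"rx":0,"ry":0,"rz":0},
  ],
)

```text
t: 6.62
eef_pos: [552.0, 311.4, 11.1]
orientation: [-0.171, 0.985, 0.0, 0.001]
wrist_force: [0.1, 0.3, -0.9]
gripper_width: 56.4
```

Request:
servo_tool(
  rows=[
    {"dx":0,"dy":0,"dz":0,"rx":0,"ry":0,"rz":0},
    {"dx":0,"dy":0,"dz":0,"rx":0,"ry":0,"rz":0},
    {"dx":0,"dy":0,"dz":0,"rx":0,"ry":0,"rz":0},
    {"dx":0,"dy":0,"dz":0,"rx":0,"ry":0,"rz":0},
    {"dx":0,"dy":0,"dz":0,"rx":0,"ry":0,"rz":0},
    {"dx":0,"dy":0,"dz":0,"rx":0,"ry":0,"rz":0},
  ],
  gripper=-1,
  newtons=15,
)

```text
t: 7.38
eef_pos: [551.6, 311.1, 10.2]
orientation: [-0.171, 0.985, 0.0, -0.0]
wrist_force: [-0.3, -0.5, 2.5]
gripper_width: 24.8
```

```bash
python3 - <<'E'
from h import *
show(); p,R,s=pose(); print(s['joint_pos'].round(2))
E
```

```text
t 7.38 [551.6 311.1  10.2] F [-0.3 -0.5  2.5] T [-0.12 -0.08 -0.05] w 24.8
[[-0.941, -0.337, -0.0], [-0.337, 0.941, 0.0], [0.0, 0.0, -1.0]]
[ 0.11  0.94 -1.01  1.7   0.91  1.04  0.7 ]
```

```bash
cat >> h.py <<'E'
def nest(O,psi):
    return np.array(O,float), Ro.from_euler('z',psi,degrees=True)*Ro.from_euler('y',-30,degrees=True)
TN=Ro.from_matrix(np.diag([-1.,1,-1]))  # tool in nest: x downhill, z into bed
def goto(O,N,q,rel=TN):   # report moves to tcp nest position q, tool = N*rel
    p,R,s=pose(); D=R.inv()*(N*rel); print('tcp in nest',N.inv().apply(p-O).round(1),'rotvec deg (tool)',np.degrees(D.as_rotvec()).round(2))
    X=O+N.apply(q); print('target world',X.round(1),'in tool now',R.inv().apply(X-p).round(1),'in tool after turn',(N*rel).inv().apply(X-p).round(1))
E
python3 - <<'E'
from h import *
O,N=nest([621,-78,82],-3.6); print(N.as_matrix().round(3)); goto(O,N,[-30,80,150])
E
```

```text
[[ 0.864  0.063 -0.499]
 [-0.054  0.998  0.031]
 [ 0.5    0.     0.866]]
tcp in nest [-117.   384.   -15.3] rotvec deg (tool) [  6.1  -29.58  22.76]
target world [525.2   8.2 196.9] in tool now [ 127.  -276.3 -186.7] in tool after turn [ -87.  -304.  -165.3]
```

Request:
servo_tool(
  rows=[
    {"dx":0,"dy":0,"dz":-0.02,"rx":0,"ry":0,"rz":0},
    {"dx":0,"dy":0,"dz":-0.05,"rx":0,"ry":0,"rz":0},
    {"dx":0,"dy":0,"dz":-0.05,"rx":0,"ry":0,"rz":0},
    {"dx":0,"dy":0,"dz":-0.05,"rx":0,"ry":0,"rz":0},
    {"dx":0,"dy":0,"dz":0,"rx":0,"ry":0,"rz":0},
  ],
)

```text
t: 8.0
eef_pos: [552.4, 312.4, 184.9]
orientation: [-0.171, 0.985, 0.001, 0.003]
wrist_force: [-0.1, 0.1, -1.0]
gripper_width: 25.0
```

Request:
servo_tool(
  rows=[
    {"dx":0,"dy":0,"dz":0,"rx":1.525,"ry":-7.395,"rz":5.69},
    {"dx":0,"dy":0,"dz":0,"rx":1.525,"ry":-7.395,"rz":5.69},
    {"dx":0,"dy":0,"dz":0,"rx":1.525,"ry":-7.395,"rz":5.69},
    {"dx":0,"dy":0,"dz":0,"rx":1.525,"ry":-7.395,"rz":5.69},
    {"dx":0,"dy":-0.051,"dz":-0.0024,"rx":0,"ry":0,"rz":0},
    {"dx":0,"dy":-0.051,"dz":-0.0024,"rx":0,"ry":0,"rz":0},
    {"dx":0,"dy":-0.051,"dz":-0.0024,"rx":0,"ry":0,"rz":0},
    {"dx":0,"dy":-0.051,"dz":-0.0024,"rx":0,"ry":0,"rz":0},
    {"dx":0,"dy":-0.051,"dz":-0.0024,"rx":0,"ry":0,"rz":0},
    {"dx":0,"dy":-0.051,"dz":-0.0024,"rx":0,"ry":0,"rz":0},
  ],
)

```text
t: 9.25
eef_pos: [527.3, 17.0, 192.5]
orientation: [0.027, 0.967, -0.009, 0.254]
wrist_force: [-0.2, 0.0, -0.3]
gripper_width: 25.0
```

Request:
servo_tool(
  rows=[
    {"dx":0,"dy":0,"dz":0,"rx":0,"ry":0,"rz":0},
    {"dx":0,"dy":0,"dz":0,"rx":0,"ry":0,"rz":0},
  ],
)

```text
t: 9.5
eef_pos: [527.8, 18.9, 192.5]
orientation: [0.028, 0.967, -0.008, 0.254]
wrist_force: [0.0, 0.8, -0.0]
gripper_width: 25.2
```

```bash
python3 - <<'E'
from h import *
p,d,c=grab("wrist","w4"); show(); print(ctrl.get_state()['joint_pos'].round(2))
O,N=nest([621,-78,82],-3.6); goto(O,N,[0,0,150])
pts_={'seat':[0,0,0],'s1':[29,9,0],'s2':[-29,9,0],'s3':[29,-9,0],'s4':[-29,-9,0],'piv':[-47,36,24],'knob':[-47,88,49],'hinge':[72,0,13]}
q=p[:,:,::-1].copy()
for k,v in pts_.items():
    u=proj(c,O+N.apply(v))[0]; print(k,u.round(1)); cv2.circle(q,tuple(u.round().astype(int).tolist()),2,(0,255,255),1)
cv2.imwrite("pics/w4m.png",cv2.resize(q,None,fx=1.5,fy=1.5))
E
```

```text
t 9.55 [527.8  19.7 192.5] F [-0.5  0.4 -0.2] T [ 0.11  0.25 -0.03] w 25.1
[[-0.87, 0.056, 0.49], [0.048, 0.998, -0.029], [-0.491, -0.002, -0.871]]
[ 0.93  0.13 -1.13  2.24  0.61  0.4   0.83]
tcp in nest [-30.6  91.7 145.2] rotvec deg (tool) [ 0.11 -0.57  0.4 ]
target world [546.1 -73.3 211.9] in tool now [-29.9 -91.9  -5.3] in tool after turn [-30.6 -91.7  -4.8]
seat [165.9 213.3]
s1 [176.7 240.9]
s2 [173.3 184.5]
s3 [158.9 240.7]
s4 [154.7 184.5]
piv [196.4 171. ]
knob [255.6 177.4]
hinge [167.4 285.8]
```

View pics/w4m.png

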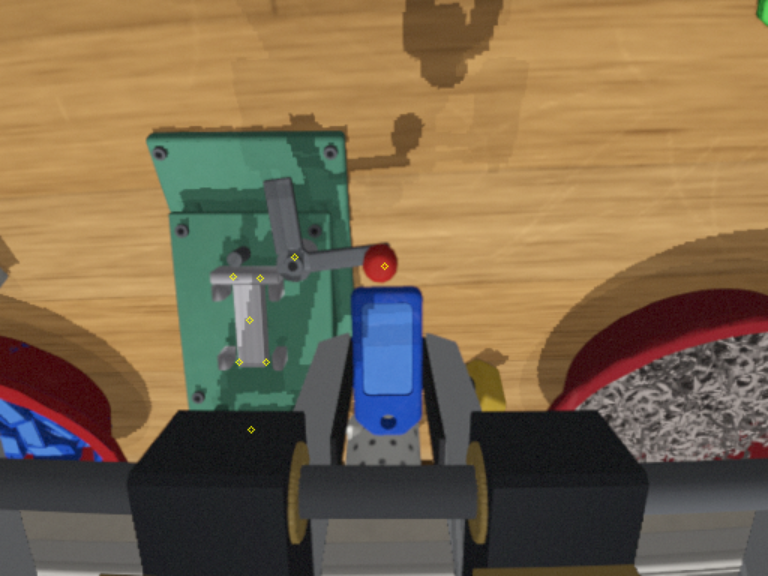

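Picture 6 shows the nest and latch almost where predicted: seat about (253,325) and knob (380,263) in the 1.5x picture. I'll refine with one enlarged crop of the nest.

```bash
python3 - <<'E'
from h import *
p,d,c=grab("wrist","w5"); show()
O,N=nest([621,-78,82],-3.6)
x0,y0,f=125,160,7
q=cv2.resize(p[y0:y0+100,x0:x0+110,::-1],None,fx=f,fy=f,interpolation=cv2.INTER_CUBIC)[:600*7].copy()
q=cv2.resize(p[y0:y0+85,x0:x0+110,::-1],None,fx=f,fy=f,interpolation=cv2.INTER_CUBIC)
for k in range(0,110,10): cv2.putText(q,str(x0+k),(k*f,10),0,.35,(0,0,255),1); cv2.line(q,(k*f,12),(k*f,18),(0,0,255),1)
for k in range(0,85,10): cv2.putText(q,str(y0+k),(0,k*f+4),0,.35,(0,0,255),1)
for sx in(-1,1):
  for sy in(-1,1):
    for X in([sx*19,sy*14.5,5],[sx*29,sy*14.5,5],[sx*29,sy*9,0]):
        u=proj(c,O+N.apply(X))[0]; print(X,u.round(1)); cv2.circle(q,tuple(((u-[x0,y0]+.5)*f).astype(int).tolist()),3,(0,255,255),1)
cv2.imwrite("pics/w5c.png",q)
E
```

```text
t 9.60 [527.9  20.1 192.5] F [-0.1 -1.   0.3] T [0.1  0.41 0.01] w 25.0
[[-0.87, 0.055, 0.491], [0.047, 0.998, -0.028], [-0.491, -0.002, -0.871]]
[-19, -14.5, 5] [147.1 195.8]
[-29, -14.5, 5] [146.4 185.5]
[-29, -9, 0] [153.6 184.4]
[-19, 14.5, 5] [177.3 196. ]
[-29, 14.5, 5] [176.8 185.7]
[-29, 9, 0] [172.3 184.5]
[19, -14.5, 5] [150.1 233.1]
[29, -14.5, 5] [150.9 242.6]
[29, -9, 0] [157.8 240.7]
[19, 14.5, 5] [179.4 233.4]
[29, 14.5, 5] [180.  242.9]
[29, 9, 0] [175.6 240.9]
```

View pics/w5c.png

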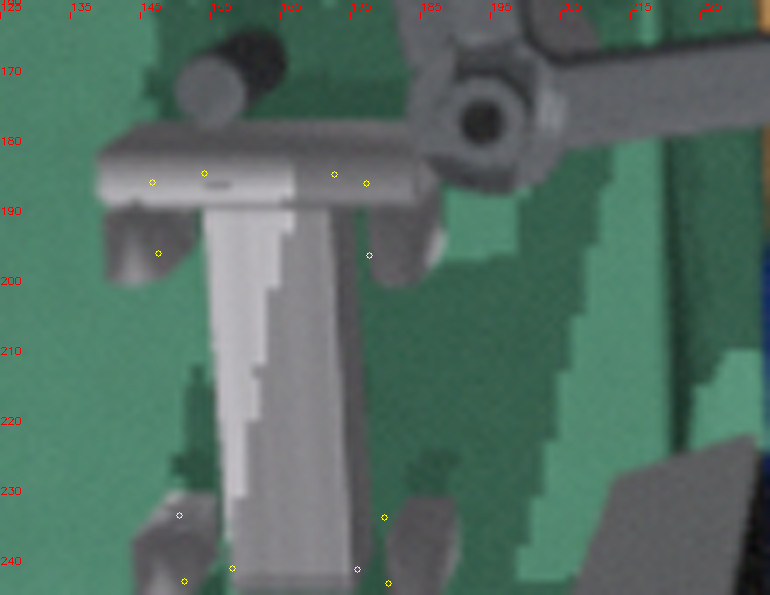

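The crop shows the seat edges agreeing sideways within 0.5 px. The stop edge (row 189), lower fence ends (row 201) and pivot (194,177) all lie about 4 px uphill of prediction. The latch is also already about 0.1 rad off open, which had biased the knob-based guess, so I'll solve for the shift using depth.

```bash
python3 - <<'E'
from h import *
p,d,c=load("w5"); O,N=nest([621,-78,82],-3.6)
def nz(u0,u1,v0,v1):
    m=np.zeros(d.shape,bool); m[v0:v1,u0:u1]=1; m&=d>0
    return N.inv().apply(pts(c,uvof(m),d[m])-O)
S=nz(159,170,196,236); print('seat nest med',np.median(S,0).round(2),'slope z~x',np.polyfit(S[:,0],S[:,2],1).round(3),'z~y',np.polyfit(S[:,1],S[:,2],1).round(3))
for v in range(180,196,1):
    q=nz(158,168,v,v+1); print(v,np.median(q,0).round(1),end=' ')
print()
for v in range(194,206): print(v,np.median(nz(180,184,v,v+1),0).round(1),end=' ')
print()
for v in range(226,246): print(v,np.median(nz(183,188,v,v+1),0).round(1),end=' ')
print()
for s in(0,3,4,5,6):
    O2=O+[s*.998,-s*.063,0]
    print(s,[proj(c,O2+N.apply(X))[0].round(1).tolist() for X in([-29.5,0,5],[-19,18,5],[29,9,0],[29,-9,0],[-25,-9,0],[-47,36,26])])
s=ctrl.get_state(); print(s['qvel'].round(3),s['eef_pos'])
E
```

```text
seat nest med [ 3.73 -1.91 -3.37] slope z~x [ 3.000e-03 -3.439e+00] z~y [-0.023 -3.472]
180 [-32.9  -0.6  -1.7] 181 [-32.7   0.3   1.6] 182 [-31.7   0.1   1.5] 183 [-30.7   0.1   1.3] 184 [-29.7   0.1   1.4] 185 [-28.8   0.    1.7] 186 [-27.7  -0.3   0.9] 187 [-26.9  -0.1   1.8] 188 [-25.4  -0.5  -0.4] 189 [-23.5  -2.1  -3.9] 190 [-22.6  -1.7  -3.5] 191 [-21.5  -1.9  -3.6] 192 [-20.5  -1.8  -3.6] 193 [-19.5  -2.   -3.7] 194 [-18.6  -2.   -3.4] 195 [-17.6  -2.1  -3.2] 
194 [-19.9  17.6   1.1] 195 [-19.1  17.8   1.7] 196 [-17.8  17.6   0.8] 197 [-16.9  17.5   1.2] 198 [-16.2  17.7   2.1] 199 [-15.3  17.7   2.4] 200 [-14.2  17.3   2.1] 201 [ -7.5  13.1 -17.6] 202 [ -6.5  13.1 -17.2] 203 [ -5.2  12.8 -18.1] 204 [ -4.   12.8 -18.3] 205 [ -3.4  13.2 -16.8] 
226 [ 19.5  15.3 -17.1] 227 [ 21.   15.2 -18.1] 228 [ 22.   15.1 -17.9] 229 [ 23.   15.1 -17.6] 230 [ 24.   15.  -17.3] 231 [ 24.2  15.6 -15.1] 232 [ 24.3  16.1 -12.3] 233 [24.1 16.5 -9.1] 234 [24.4 17.2 -7.1] 235 [24.3 17.8 -4.2] 236 [24.1 18.5 -1. ] 237 [24.9 18.5 -0.3] 238 [25.5 19.   0.8] 239 [26.1 19.   1.9] 240 [27.6 19.   1. ] 241 [28.3 19.1  1.9] 242 [29.7 19.   1.1] 243 [30.6 18.6  1.4] 244 [31.6 18.6  1.5] 245 [32.8 18.6  1.3] 
0 [[161.5, 185.1], [181.0, 196.0], [175.6, 240.9], [157.8, 240.7], [153.9, 188.4], [194.8, 171.4]]
3 [[162.1, 187.4], [181.5, 198.2], [176.1, 242.7], [158.4, 242.5], [154.6, 190.6], [195.3, 174.0]]
4 [[162.3, 188.2], [181.6, 198.9], [176.3, 243.3], [158.6, 243.1], [154.8, 191.4], [195.4, 174.9]]
5 [[162.5, 188.9], [181.8, 199.6], [176.4, 243.9], [158.8, 243.7], [155.0, 192.1], [195.5, 175.7]]
6 [[162.7, 189.7], [181.9, 200.4], [176.6, 244.5], [159.0, 244.3], [155.2, 192.8], [195.7, 176.6]]
[-0.011  0.003  0.002  0.     0.    -0.001  0.007] [527.88438052  20.14914605 192.45182352]
```

```bash
python3 - <<'E'
from h import *
p,d,c=load("w5"); O,N=nest([621,-78,82],-3.6)
n=N.as_matrix()[:,2]; p0=O+N.apply([0,0,-3.4])
g=cv2.cvtColor(p,cv2.COLOR_RGB2HSV)
for v in range(200,240,6):
    row=cv2.GaussianBlur(p.astype(np.float32),(1,5),0)[v]; sat=row.max(1)-row.min(1); br=row.sum(1)
    # left edge: saturation drop
    gs=np.diff(sat[146:166]); L=146.5+np.argmin(gs); gb=np.diff(br[164:180]); Rr=164.5+np.argmin(gb)
    q=N.inv().apply(plane(c,[[L,v],[Rr,v]],n,p0)-O); print(v,L,Rr,q[:,1].round(2),q[:,1].mean().round(2),'x',q[0,0].round(1))
# tag in tool frame
eef,Rt,s=np.array([527.9,20.1,192.5]),None,None
Rt=pose()[1]; eef=pose()[0]
m=cv2.inRange(hsv(p),(105,120,50),(125,255,255))>0
b=max(blobs(m,300),key=lambda b:b[0][4] if 190<b[1][1]<260 and 200<b[1][0]<300 else 0)[2]
P=Rt.inv().apply(pts(c,uvof(b),d[b])-eef)
print('tag tool z',np.percentile(P[:,2],[5,50,95]).round(1))
A=np.c_[P[:,:2],np.ones(len(P))]; k=np.abs(P[:,2]-np.median(P[:,2]))<3; print('plane',np.linalg.lstsq(A[k],P[k,2],rcond=None)[0].round(3))
print(cv2.minAreaRect(P[k][:,:2].astype(np.float32)), np.percentile(P[k],[0.5,99.5],axis=0).round(1))
E
```

```text
200 154.5 172.5 [-10.31   7.49] -1.41 x -12.4
206 154.5 172.5 [-10.75   7.14] -1.81 x -6.3
212 154.5 173.5 [-11.19   7.78] -1.71 x -0.1
218 155.5 173.5 [-10.64   7.42] -1.61 x 6.2
224 155.5 173.5 [-11.09   7.05] -2.02 x 12.5
230 156.5 174.5 [-10.54   7.69] -1.42 x 18.9
236 157.5 174.5 [-9.99  7.31] -1.34 x 25.4
tag tool z [0.5 1.6 3. ]
plane [ 6.000e-03 -1.000e-03  1.621e+00]
((0.09127235412597656, -1.4060144424438477), (25.51886558532715, 57.77315139770508), 88.48355102539062) [[-27.7 -13.7  -0.1]
 [ 28.6  11.2   4. ]]
```

```bash
python3 - <<'E'
from h import *
O,N=nest([627,-78.9,82],-3.6)
for n in("top","scene"):
    c=imaging.camera_params(n); z=np.load(n+"0.npz");d=z['d']; m=d>0
    Q=N.inv().apply(pts(c,uvof(m),d[m])-O); k=(np.abs(Q[:,1])<22)&(Q[:,0]>0)&(Q[:,0]<140)&(Q[:,2]>25)&(Q[:,2]<170)
    q=Q[k]; print(n,len(q),'x by z:',[(int(a),len(w),np.percentile(w[:,0],[5,50,95]).round(0).tolist()) for a in range(25,165,20) for w in [q[(q[:,2]>=a)&(q[:,2]<a+20)]] if len(w)])
show(); print(ctrl.get_state()['qvel'].round(3)); goto(O,N,[0,0,150]); goto(O,N,[0,0,60])
E
```

```text
top 259 x by z: [(25, 35, [75.0, 80.0, 82.0]), (45, 34, [77.0, 81.0, 85.0]), (65, 59, [75.0, 81.0, 84.0]), (85, 23, [77.0, 83.0, 85.0]), (105, 59, [78.0, 84.0, 85.0]), (125, 46, [79.0, 84.0, 86.0]), (145, 3, [82.0, 85.0, 86.0])]
scene 398 x by z: [(25, 58, [69.0, 70.0, 76.0]), (45, 68, [70.0, 72.0, 77.0]), (65, 71, [71.0, 73.0, 79.0]), (85, 55, [72.0, 75.0, 81.0]), (105, 84, [73.0, 75.0, 81.0]), (125, 61, [75.0, 77.0, 83.0]), (145, 1, [75.0, 75.0, 75.0])]
t 9.60 [527.9  20.1 192.5] F [-0.1 -1.   0.3] T [0.1  0.41 0.01] w 25.0
[[-0.87, 0.055, 0.491], [0.047, 0.998, -0.028], [-0.491, -0.002, -0.871]]
[-0.011  0.003  0.002  0.     0.    -0.001  0.007]
tcp in nest [-35.8  92.6 148.2] rotvec deg (tool) [ 0.14 -0.57  0.45]
target world [552.1 -74.2 211.9] in tool now [-35.1 -92.9  -2.4] in tool after turn [-35.8 -92.6  -1.8]
tcp in nest [-35.8  92.6 148.2] rotvec deg (tool) [ 0.14 -0.57  0.45]
target world [597.1 -77.  134. ] in tool now [-36.  -93.1  87.6] in tool after turn [-35.8 -92.6  88.2]
```

Request:
servo_tool(
  rows=[
    {"dx":-0.009,"dy":-0.0232,"dz":0,"rx":0.14,"ry":-0.57,"rz":0.45},
    {"dx":-0.009,"dy":-0.0232,"dz":0,"rx":0,"ry":0,"rz":0},
    {"dx":-0.009,"dy":-0.0231,"dz":0,"rx":0,"ry":0,"rz":0},
    {"dx":-0.0088,"dy":-0.0231,"dz":0,"rx":0,"ry":0,"rz":0},
    {"dx":0,"dy":0,"dz":0.022,"rx":0,"ry":0,"rz":0},
    {"dx":0,"dy":0,"dz":0.022,"rx":0,"ry":0,"rz":0},
    {"dx":0,"dy":0,"dz":0.022,"rx":0,"ry":0,"rz":0},
    {"dx":0,"dy":0,"dz":0.022,"rx":0,"ry":0,"rz":0},
    {"dx":0,"dy":0,"dz":0,"rx":0,"ry":0,"rz":0},
    {"dx":0,"dy":0,"dz":0,"rx":0,"ry":0,"rz":0},
  ],
)

```text
t: 10.85
eef_pos: [597.0, -77.3, 134.6]
orientation: [0.03, 0.965, -0.008, 0.259]
wrist_force: [0.5, -0.6, -0.1]
gripper_width: 25.0
```

```bash
python3 - <<'E'
from h import *
O,N=nest([627,-78.9,82],-3.6)
show(); print(ctrl.get_state()['joint_pos'].round(2)); goto(O,N,[0,0,20])
p,d,c=grab("wrist","w6")
q=p[90:290,150:370,::-1].copy(); q=cv2.resize(q,None,fx=3,fy=3,interpolation=cv2.INTER_CUBIC)
for X in([-29.5,-14.5,5],[-29.5,14.5,5],[-19,14.5,5],[-19,-14.5,5],[-29.5,-9,0],[-29.5,9,0]):
    u=proj(c,O+N.apply(X))[0]; print(X,u.round(1)); cv2.circle(q,tuple(((u-[150,90]+.5)*3).astype(int).tolist()),3,(0,255,255),1)
cv2.imwrite("pics/w6c.png",q)
E
```

```text
t 10.85 [597.  -77.3 134.6] F [ 0.5 -0.6 -0.1] T [ 0.06  0.38 -0.02] w 25.0
[[-0.864, 0.063, 0.499], [0.055, 0.998, -0.031], [-0.5, 0.0, -0.866]]
[ 0.75  0.36 -0.76  2.15  0.89  0.3   0.79]
tcp in nest [ 0.3 -0.2 60.6] rotvec deg (tool) [-0.    0.01 -0.02]
target world [617.  -78.3  99.3] in tool now [ 0.3  0.2 40.6] in tool after turn [ 0.3  0.2 40.6]
[-29.5, -14.5, 5] [238.3 170.1]
[-29.5, 14.5, 5] [281.2 170.1]
[-19, 14.5, 5] [280.9 185.2]
[-19, -14.5, 5] [238.5 185.2]
[-29.5, -9, 0] [246.7 168.7]
[-29.5, 9, 0] [272.7 168.6]
```

View pics/w6c.png

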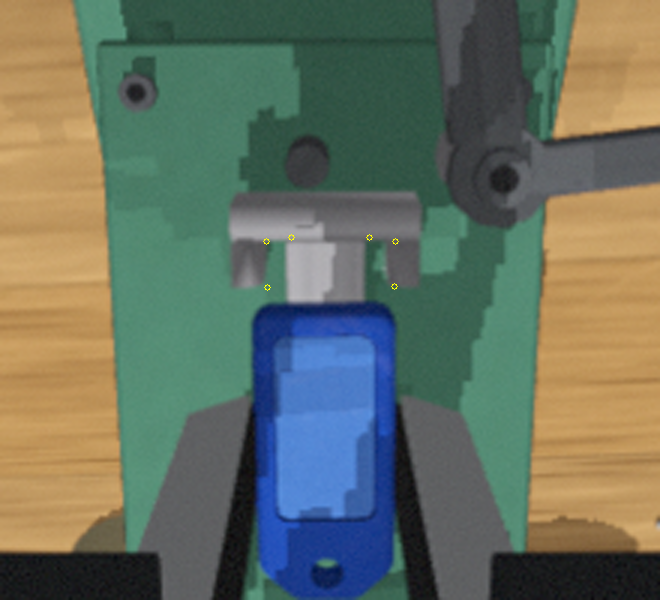

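Picture 8: tag midline (column 324 of the crop) lines up with the seat midline (325), and the stop edge and fence ends are on prediction. I'll lower it about 1 mm uphill of the stop.

Request:
servo_tool(
  rows=[
    {"dx":-0.0012,"dy":0.0002,"dz":0.012,"rx":0,"ry":0,"rz":0},
    {"dx":0,"dy":0,"dz":0.012,"rx":0,"ry":0,"rz":0},
    {"dx":0,"dy":0,"dz":0.01,"rx":0,"ry":0,"rz":0},
    {"dx":0,"dy":0,"dz":0.008,"rx":0,"ry":0,"rz":0},
    {"dx":0,"dy":0,"dz":0.004,"rx":0,"ry":0,"rz":0},
    {"dx":0,"dy":0,"dz":0.002,"rx":0,"ry":0,"rz":0},
    {"dx":0,"dy":0,"dz":0,"rx":0,"ry":0,"rz":0},
    {"dx":0,"dy":0,"dz":0,"rx":0,"ry":0,"rz":0},
  ],
)

```text
t: 11.9
eef_pos: [622.0, -80.1, 93.4]
orientation: [0.031, 0.965, -0.009, 0.259]
wrist_force: [-0.1, -0.2, 0.5]
gripper_width: 25.2
```

```bash
python3 - <<'E'
from h import *
O,N=nest([627,-78.9,82],-3.6)
show(); goto(O,N,[1.2,0,10])
E
```

```text
t 11.90 [622.  -80.1  93.4] F [-0.1 -0.2  0.5] T [ 0.05  0.36 -0.01] w 25.2
[[-0.864, 0.065, 0.499], [0.056, 0.998, -0.033], [-0.5, -0.0, -0.866]]
tcp in nest [ 1.5 -1.5 12.3] rotvec deg (tool) [-0.08  0.02 -0.11]
target world [623.  -78.7  91.3] in tool now [0.3 1.5 2.3] in tool after turn [0.3 1.5 2.3]
```

Request:
servo_tool(
  rows=[
    {"dx":0,"dy":0.0012,"dz":0,"rx":0,"ry":0,"rz":0},
    {"dx":0,"dy":0,"dz":0.001,"rx":0,"ry":0,"rz":0},
    {"dx":0,"dy":0,"dz":0.001,"rx":0,"ry":0,"rz":0},
    {"dx":0,"dy":0,"dz":0,"rx":0,"ry":0,"rz":0},
  ],
)

```text
t: 12.4
eef_pos: [623.1, -78.9, 91.3]
orientation: [0.031, 0.965, -0.008, 0.259]
wrist_force: [0.1, -0.3, -0.2]
gripper_width: 25.2
```

```bash
python3 - <<'E'
from h import *
O,N=nest([627,-78.9,82],-3.6)
show(); goto(O,N,[1.2,0,10])
E
```

```text
t 12.40 [623.1 -78.9  91.3] F [ 0.1 -0.3 -0.2] T [ 0.08  0.34 -0.03] w 25.2
[[-0.864, 0.065, 0.499], [0.056, 0.998, -0.033], [-0.5, -0.0, -0.866]]
tcp in nest [ 1.3 -0.2 10. ] rotvec deg (tool) [-0.07 -0.   -0.11]
target world [623.  -78.7  91.3] in tool now [0.1 0.2 0. ] in tool after turn [0.1 0.2 0. ]
```

Request:
servo_tool(
  rows=[
    {"dx":0,"dy":0,"dz":0.0006,"rx":0,"ry":0,"rz":0},
    {"dx":0,"dy":0,"dz":0.0006,"rx":0,"ry":0,"rz":0},
    {"dx":0,"dy":0,"dz":0,"rx":0,"ry":0,"rz":0},
    {"dx":0,"dy":0,"dz":0,"rx":0,"ry":0,"rz":0},
  ],
)

```text
t: 12.9
eef_pos: [623.6, -79.0, 90.6]
orientation: [0.031, 0.965, -0.009, 0.259]
wrist_force: [-6.2, 1.2, 7.7]
gripper_width: 25.3
```

Request:
servo_tool(
  rows=[
    {"dx":0,"dy":0,"dz":0.0007,"rx":0,"ry":0,"rz":0},
    {"dx":0,"dy":0,"dz":0,"rx":0,"ry":0,"rz":0},
    {"dx":0,"dy":0,"dz":0,"rx":0,"ry":0,"rz":0},
  ],
)

```text
t: 13.28
eef_pos: [624.0, -79.0, 90.1]
orientation: [0.031, 0.965, -0.009, 0.259]
wrist_force: [-8.2, -0.5, 10.5]
gripper_width: 24.9
```

Seated, with about 13 N along the nest's z. Releasing, then retreating a little to look.

Request:
servo_tool(
  rows=[
    {"dx":0,"dy":0,"dz":0,"rx":0,"ry":0,"rz":0},
    {"dx":0,"dy":0,"dz":0,"rx":0,"ry":0,"rz":0},
    {"dx":0,"dy":0,"dz":0,"rx":0,"ry":0,"rz":0},
    {"dx":0,"dy":0,"dz":0,"rx":0,"ry":0,"rz":0},
  ],
  gripper=0,
)

```text
t: 13.78
eef_pos: [624.0, -78.9, 89.8]
orientation: [0.031, 0.965, -0.008, 0.259]
wrist_force: [-0.0, 0.4, 0.8]
gripper_width: 47.0
```

Request:
servo_tool(
  rows=[
    {"dx":0,"dy":0,"dz":-0.01,"rx":0,"ry":0,"rz":0},
    {"dx":0,"dy":0,"dz":-0.03,"rx":0,"ry":0,"rz":0},
    {"dx":0,"dy":0,"dz":-0.04,"rx":0,"ry":0,"rz":0},
    {"dx":0,"dy":0,"dz":-0.05,"rx":0,"ry":0,"rz":0},
    {"dx":0,"dy":0,"dz":-0.03,"rx":0,"ry":0,"rz":0},
    {"dx":0,"dy":0,"dz":0,"rx":0,"ry":0,"rz":0},
  ],
)

```text
t: 14.52
eef_pos: [554.5, -78.2, 214.5]
orientation: [0.035, 0.965, -0.01, 0.261]
wrist_force: [0.3, -0.7, -0.5]
gripper_width: 46.7
```

```bash
python3 - <<'E'
from h import *
O,N=nest([627,-78.9,82],-3.6)
show(); goto(O,N,[0,0,170])
p,d,c=grab("wrist","w7")
b=max(blobs(cv2.inRange(hsv(p),(105,120,50),(125,255,255))>0,300),key=lambda b:-abs(b[1][0]-258)-abs(b[1][1]-230))[2]
P=N.inv().apply(pts(c,uvof(b),d[b])-O); print(np.percentile(P,[1,50,99],axis=0).round(1)); k=P[:,2]>5
print('plane',np.linalg.lstsq(np.c_[P[k][:,:2],np.ones(k.sum())],P[k][:,2],rcond=None)[0].round(4),cv2.minAreaRect(P[k][:,:2].astype(np.float32)))
u,v=uvof(b).mean(0).astype(int); print(u,v)
cv2.imwrite("pics/w7c.png",cv2.resize(p[v-75:v+75,u-100:u+100,::-1],None,fx=4,fy=4,interpolation=cv2.INTER_CUBIC))
E
```

```text
t 14.53 [554.5 -78.2 214.5] F [ 0.3 -0.7 -0.5] T [0.06 0.35 0.  ] w 46.7
[[-0.861, 0.072, 0.503], [0.062, 0.997, -0.037], [-0.504, -0.001, -0.864]]
tcp in nest [  3.5  -3.9 150.9] rotvec deg (tool) [-0.3   0.28 -0.45]
target world [542.2 -73.6 229.2] in tool now [  3.4   3.7 -19.1] in tool after turn [  3.5   3.9 -19.1]
[[-29.4 -14.7 -14.4]
 [ -3.1  -1.6   7.7]
 [ 26.3  11.5   9.6]]
plane [-0.3265 -0.0218  7.8515] ((-23.334712982177734, -1.2751750946044922), (101.05603790283203, 25.23931884765625), 0.4046226143836975)
262 174
```

View pics/w7c.png

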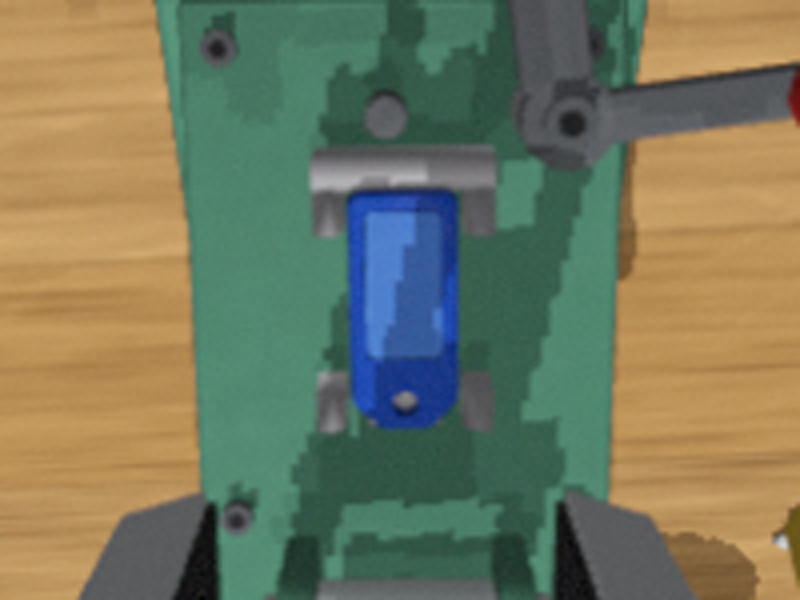

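Picture 9 shows the tag seated flat, tail at the stop (row 190) and eyelet uphill (405,400), between all four fences with its top face at z = 7.8. Next is the leaf: close the fingers and go over and behind it.

Request:
servo_tool(
  rows=[
    {"dx":0,"dy":0.0039,"dz":-0.014,"rx":-0.3,"ry":0.28,"rz":-0.45},
    {"dx":0,"dy":0,"dz":-0.014,"rx":0,"ry":0,"rz":0},
    {"dx":-0.028,"dy":0,"dz":0,"rx":0,"ry":0,"rz":0},
    {"dx":-0.028,"dy":0,"dz":0,"rx":0,"ry":0,"rz":0},
    {"dx":-0.028,"dy":0,"dz":0,"rx":0,"ry":0,"rz":0},
    {"dx":-0.028,"dy":0,"dz":0,"rx":0,"ry":0,"rz":0},
    {"dx":0,"dy":0,"dz":0,"rx":0,"ry":0,"rz":0},
    {"dx":0,"dy":0,"dz":0,"rx":0,"ry":0,"rz":0},
  ],
  gripper=-1,
)

```text
t: 15.58
eef_pos: [637.3, -76.4, 292.1]
orientation: [0.028, 0.966, -0.006, 0.257]
wrist_force: [-0.3, -1.2, -0.3]
gripper_width: 0.3
```

```bash
python3 - <<'E'
from h import *
O,N=nest([627,-78.9,82],-3.6)
show(); print(ctrl.get_state()['joint_pos'].round(2)); goto(O,N,[112,0,126])
E
```

```text
t 15.57 [637.3 -76.4 292.1] F [-0.3 -1.2 -0.3] T [0.12 0.33 0.  ] w 0.3
[[-0.866, 0.058, 0.497], [0.051, 0.998, -0.027], [-0.497, 0.002, -0.868]]
[ 1.03  0.26 -1.09  1.89  0.42  0.64  1.25]
tcp in nest [113.8   3.1 176.9] rotvec deg (tool) [ 0.26 -0.18  0.18]
target world [660.9 -81.  247.1] in tool now [ 1.7 -3.3 50.8] in tool after turn [ 1.8 -3.1 50.9]
```

Request:
servo_tool(
  rows=[
    {"dx":0,"dy":-0.003,"dz":0.025,"rx":0.26,"ry":-0.18,"rz":0.18},
    {"dx":0,"dy":0,"dz":0.026,"rx":0,"ry":0,"rz":0},
    {"dx":0.01,"dy":0,"dz":0,"rx":0,"ry":0,"rz":0},
    {"dx":0.01,"dy":0,"dz":0,"rx":0,"ry":0,"rz":0},
    {"dx":0.01,"dy":0,"dz":0,"rx":0,"ry":0,"rz":0},
    {"dx":0,"dy":0,"dz":0,"rx":0,"ry":0,"rz":0},
  ],
)

```text
t: 16.32
eef_pos: [636.4, -80.6, 234.3]
orientation: [0.031, 0.965, -0.009, 0.259]
wrist_force: [0.2, -0.2, 0.2]
gripper_width: 0.6
```

```bash
python3 - <<'E'
from h import *
O,N=nest([627,-78.9,82],-3.6)
show(); goto(O,N,[45.7,0,120.3])
E
```

```text
t 16.32 [636.4 -80.6 234.3] F [ 0.2 -0.2  0.2] T [0.08 0.31 0.05] w 0.6
[[-0.863, 0.065, 0.5], [0.055, 0.998, -0.034], [-0.501, -0.001, -0.865]]
tcp in nest [ 84.4  -1.1 127.2] rotvec deg (tool) [-0.13  0.09 -0.06]
target world [606.5 -77.6 209. ] in tool now [38.7  1.1  6.8] in tool after turn [38.7  1.1  6.9]
```

Request:
servo_tool(
  rows=[
    {"dx":0.0097,"dy":0.001,"dz":0.0006,"rx":0,"ry":0,"rz":0},
    {"dx":0.0097,"dy":0,"dz":0.0012,"rx":0,"ry":0,"rz":0},
    {"dx":0.0097,"dy":0,"dz":0.002,"rx":0,"ry":0,"rz":0},
    {"dx":0.0097,"dy":0,"dz":0.003,"rx":0,"ry":0,"rz":0},
    {"dx":0.0095,"dy":0,"dz":0.004,"rx":0,"ry":0,"rz":0},
    {"dx":0.0092,"dy":0,"dz":0.005,"rx":0,"ry":0,"rz":0},
    {"dx":0.009,"dy":0,"dz":0.006,"rx":0,"ry":0,"rz":0},
    {"dx":0.0083,"dy":0,"dz":0.0063,"rx":0,"ry":0,"rz":0},
    {"dx":0,"dy":0,"dz":0,"rx":0,"ry":0,"rz":0},
  ],
)

```text
t: 17.45
eef_pos: [586.2, -75.6, 171.6]
orientation: [0.031, 0.965, -0.008, 0.259]
wrist_force: [0.5, 0.8, -0.4]
gripper_width: 0.7
```

```bash
python3 - <<'E'
from h import *
O,N=nest([627,-78.9,82],-3.6)
show(); goto(O,N,[-15.1,0,65.5])
c=imaging.camera_params("scene");p,d=imaging.grab_frame("scene");m=d>0
Q=N.inv().apply(pts(c,uvof(m),d[m])-O); k=(np.abs(Q[:,1])<22)&(Q[:,0]>-60)&(Q[:,0]<140)&(Q[:,2]>25)&(Q[:,2]<220)
q=Q[k]; print([(int(a),len(w),np.percentile(w[:,0],[5,50,95]).round(0).tolist()) for a in range(25,165,20) for w in [q[(q[:,2]>=a)&(q[:,2]<a+20)]] if len(w)])
E
```

```text
t 17.45 [586.2 -75.6 171.6] F [ 0.5  0.8 -0.4] T [ 0.09  0.35 -0.01] w 0.7
[[-0.864, 0.064, 0.499], [0.055, 0.998, -0.032], [-0.5, -0.0, -0.866]]
tcp in nest [ 9.3  0.7 98. ] rotvec deg (tool) [-0.03  0.02 -0.04]
target world [581.3 -76.  131.2] in tool now [24.4 -0.7 32.5] in tool after turn [24.4 -0.7 32.5]
[(25, 49, [39.0, 53.0, 62.0]), (45, 72, [22.0, 31.0, 44.0]), (65, 41, [-1.0, 9.0, 21.0]), (85, 112, [-23.0, -7.0, 11.0]), (105, 69, [-2.0, 2.0, 16.0]), (125, 58, [-1.0, 0.0, 10.0]), (145, 55, [-1.0, 1.0, 9.0])]
```

The leaf is following, now at about 45°. Continuing to shut.

Request:
servo_tool(
  rows=[
    {"dx":0.0075,"dy":0,"dz":0.0072,"rx":0,"ry":0,"rz":0},
    {"dx":0.0065,"dy":0,"dz":0.0079,"rx":0,"ry":0,"rz":0},
    {"dx":0.0055,"dy":0,"dz":0.0085,"rx":0,"ry":0,"rz":0},
    {"dx":0.005,"dy":0,"dz":0.0089,"rx":0,"ry":0,"rz":0},
    {"dx":0.0035,"dy":0,"dz":0.0083,"rx":0,"ry":0,"rz":0},
    {"dx":0.0027,"dy":0,"dz":0.0083,"rx":0,"ry":0,"rz":0},
    {"dx":0.002,"dy":0,"dz":0.0083,"rx":0,"ry":0,"rz":0},
    {"dx":0.0018,"dy":0,"dz":0.008,"rx":0,"ry":0,"rz":0},
    {"dx":0,"dy":0,"dz":0.005,"rx":0,"ry":0,"rz":0},
    {"dx":0,"dy":0,"dz":0,"rx":0,"ry":0,"rz":0},
  ],
)

```text
t: 18.75
eef_pos: [592.4, -76.2, 94.2]
orientation: [0.031, 0.965, -0.008, 0.259]
wrist_force: [0.2, 0.2, 0.9]
gripper_width: 0.5
```

Request:
servo_tool(
  rows=[
    {"dx":0,"dy":0,"dz":0.002,"rx":0,"ry":0,"rz":0},
    {"dx":0,"dy":0,"dz":0,"rx":0,"ry":0,"rz":0},
  ],
)

```text
t: 19.0
eef_pos: [593.2, -76.4, 92.6]
orientation: [0.031, 0.965, -0.008, 0.26]
wrist_force: [0.1, -0.0, 0.0]
gripper_width: 0.4
```

```bash
python3 - <<'E'
from h import *
O,N=nest([627,-78.9,82],-3.6)
show(); goto(O,N,[-25,0,25])
E
```

```text
t 19.00 [593.2 -76.4  92.6] F [ 0.1 -0.   0. ] T [0.07 0.29 0.02] w 0.4
[[-0.863, 0.064, 0.501], [0.055, 0.998, -0.032], [-0.502, -0.0, -0.865]]
tcp in nest [-24.    0.3  26.1] rotvec deg (tool) [-0.06  0.1  -0.06]
target world [592.9 -76.8  91.2] in tool now [ 1.  -0.3  1.1] in tool after turn [ 1.  -0.3  1.1]
```

Press on until contact force shows.

Request:
servo_tool(
  rows=[
    {"dx":0,"dy":0,"dz":0.001,"rx":0,"ry":0,"rz":0},
    {"dx":0,"dy":0,"dz":0.001,"rx":0,"ry":0,"rz":0},
    {"dx":0,"dy":0,"dz":0,"rx":0,"ry":0,"rz":0},
    {"dx":0,"dy":0,"dz":0,"rx":0,"ry":0,"rz":0},
  ],
)

```text
t: 19.5
eef_pos: [594.0, -76.5, 91.2]
orientation: [0.031, 0.965, -0.009, 0.26]
wrist_force: [-12.8, 1.3, 16.4]
gripper_width: 0.3
```

Request:
servo_tool(
  rows=[
    {"dx":0,"dy":0,"dz":0.0007,"rx":0,"ry":0,"rz":0},
    {"dx":0,"dy":0,"dz":0,"rx":0,"ry":0,"rz":0},
    {"dx":0,"dy":0,"dz":0,"rx":0,"ry":0,"rz":0},
  ],
)

```text
t: 19.88
eef_pos: [594.2, -76.5, 90.9]
orientation: [0.031, 0.965, -0.009, 0.26]
wrist_force: [-26.2, 1.7, 32.3]
gripper_width: 0.2
```

```bash
python3 - <<'E'
from h import *
O,N=nest([627,-78.9,82],-3.6)
show(); goto(O,N,[-25,0,25])
E
```

```text
t 19.88 [594.2 -76.5  90.9] F [-26.2   1.7  32.3] T [ 0.16  1.72 -0.03] w 0.2
[[-0.863, 0.064, 0.501], [0.055, 0.998, -0.033], [-0.502, -0.001, -0.865]]
tcp in nest [-24.    0.3  24.2] rotvec deg (tool) [-0.11  0.14 -0.02]
target world [592.9 -76.8  91.2] in tool now [ 1.  -0.3 -0.8] in tool after turn [ 1.  -0.3 -0.8]
```

Firm stop at the shut height (tip z about 16 against an expected 17). Backing off to measure the knob and check the leaf.

Request:
servo_tool(
  rows=[
    {"dx":0,"dy":0,"dz":-0.005,"rx":0,"ry":0,"rz":0},
    {"dx":0,"dy":0,"dz":-0.03,"rx":0,"ry":0,"rz":0},
    {"dx":0,"dy":0,"dz":-0.04,"rx":0,"ry":0,"rz":0},
    {"dx":0,"dy":0,"dz":-0.04,"rx":0,"ry":0,"rz":0},
    {"dx":0,"dy":0,"dz":0,"rx":0,"ry":0,"rz":0},
    {"dx":0,"dy":0,"dz":0,"rx":0,"ry":0,"rz":0},
  ],
  gripper=-0.1,
)

```text
t: 20.62
eef_pos: [547.6, -75.5, 174.1]
orientation: [0.033, 0.965, -0.008, 0.261]
wrist_force: [0.3, -0.5, 0.4]
gripper_width: 42.0
```

```bash
cat >> h.py <<'E'
def knob(p,d,c,O,N):
    m=cv2.inRange(hsv(p),(0,150,60),(7,255,255))>0
    for s,ce,b in blobs(m,100):
        q=N.inv().apply(pts(c,uvof(b),d[b])-O)
        if abs(np.median(q[:,2])-57)<15 and np.abs(np.median(q[:,:2],0)-[-47,36]).max()<75:
            t=q[q[:,2]>np.percentile(q[:,2],60)]; r=cv2.minEnclosingCircle(t[:,:2].astype(np.float32)); print('knob top z',np.percentile(q[:,2],[5,50,95]).round(1),'top med',np.median(t,0).round(1),'circle',np.round(r[0],1),round(r[1],1),'uv',ce.round(1))
def leafz(p,d,c,O,N):
    m=d>0; q=N.inv().apply(pts(c,uvof(m),d[m])-O); k=(np.abs(q[:,1])<9)&(q[:,0]>-57)&(q[:,0]<0)&(q[:,2]>0)&(q[:,2]<40)
    w=q[k]; print('leaf z',[(a,len(v),np.median(v[:,2]).round(1)) for a in range(-57,0,10) for v in [w[(w[:,0]>=a)&(w[:,0]<a+10)]] if len(v)])
E
python3 - <<'E'
from h import *
O,N=nest([627,-78.9,82],-3.6)
show(); p,d,c=grab("wrist","w8"); knob(p,d,c,O,N); leafz(p,d,c,O,N); goto(O,N,[-52,88,100]); print(ctrl.get_state()['joint_pos'].round(2))
E
```

```text
t 20.62 [547.6 -75.5 174.1] F [ 0.3 -0.5  0.4] T [ 0.11  0.36 -0.02] w 42.0
[[-0.862, 0.069, 0.503], [0.06, 0.998, -0.034], [-0.504, 0.001, -0.864]]
knob top z [44.3 59.7 62.1] top med [-54.   86.   61.3] circle [-76.1  45.6] 53.1 uv [381.8 164.3]
leaf z [(-57, 264, np.float64(16.8)), (-47, 262, np.float64(16.7)), (-37, 263, np.float64(16.9)), (-27, 195, np.float64(16.8)), (-17, 217, np.float64(7.6)), (-7, 155, np.float64(7.6))]
tcp in nest [-22.9  -1.  119.3] rotvec deg (tool) [-0.06  0.25 -0.29]
target world [537.7  14.9 142.6] in tool now [29.6 88.8 19.1] in tool after turn [29.1 89.  19.3]
[ 1.04  0.23 -1.04  2.22  0.64  0.33  1.02]
```

Leaf is shut: outer face flat at z = 16.8 from x = -57 to -20. Knob is at about (-54, 86–87), so the latch is at about 0.14 rad. Going to grip the knob.

Request:
servo_tool(
  rows=[
    {"dx":0.0078,"dy":0.022,"dz":0.003,"rx":-0.06,"ry":0.25,"rz":-0.29},
    {"dx":0.0078,"dy":0.022,"dz":0.003,"rx":0,"ry":0,"rz":0},
    {"dx":0.0078,"dy":0.022,"dz":0.003,"rx":0,"ry":0,"rz":0},
    {"dx":0.0077,"dy":0.022,"dz":0.003,"rx":0,"ry":0,"rz":0},
    {"dx":0,"dy":0,"dz":0.006,"rx":0,"ry":0,"rz":0},
    {"dx":0,"dy":0,"dz":0,"rx":0,"ry":0,"rz":0},
    {"dx":0,"dy":0,"dz":0,"rx":0,"ry":0,"rz":0},
  ],
)

```text
t: 21.55
eef_pos: [535.3, 14.4, 143.0]
orientation: [0.03, 0.965, -0.008, 0.259]
wrist_force: [0.4, 0.5, -0.2]
gripper_width: 42.3
```

```bash
python3 - <<'E'
from h import *
O,N=nest([627,-78.9,82],-3.6)
show(); p,d,c=grab("wrist","w9"); knob(p,d,c,O,N); goto(O,N,[-54,87,45]); print(ctrl.get_state()['joint_pos'].round(2))
E
```

```text
t 21.55 [535.3  14.4 143. ] F [ 0.4  0.5 -0.2] T [0.07 0.33 0.03] w 42.3
[[-0.864, 0.062, 0.499], [0.054, 0.998, -0.031], [-0.5, 0.0, -0.866]]
knob top z [47.2 60.2 62.1] top med [-54.7  86.5  61.4] circle [-88.7  86.8] 41.6 uv [257.6 214.7]
tcp in nest [-53.7  87.1 101.7] rotvec deg (tool) [-0.    0.01  0.  ]
target world [563.3  12.3  94. ] in tool now [ 0.3 -0.1 56.7] in tool after turn [ 0.3 -0.1 56.7]
[ 0.61  0.21 -0.81  2.28  0.97  0.32  0.48]
```

Well over the knob. Going down and closing.

Request:
servo_tool(
  rows=[
    {"dx":0.0005,"dy":-0.0003,"dz":0.015,"rx":0,"ry":0,"rz":0},
    {"dx":0,"dy":0,"dz":0.015,"rx":0,"ry":0,"rz":0},
    {"dx":0,"dy":0,"dz":0.015,"rx":0,"ry":0,"rz":0},
    {"dx":0,"dy":0,"dz":0.0115,"rx":0,"ry":0,"rz":0},
    {"dx":0,"dy":0,"dz":0,"rx":0,"ry":0,"rz":0},
  ],
)

```text
t: 22.22
eef_pos: [563.0, 11.8, 93.6]
orientation: [0.031, 0.966, -0.008, 0.258]
wrist_force: [-0.7, 0.1, 0.0]
gripper_width: 42.5
```

Request:
servo_tool(
  rows=[
    {"dx":0,"dy":0,"dz":0,"rx":0,"ry":0,"rz":0},
    {"dx":0,"dy":0,"dz":0,"rx":0,"ry":0,"rz":0},
    {"dx":0,"dy":0,"dz":0,"rx":0,"ry":0,"rz":0},
    {"dx":0,"dy":0,"dz":0,"rx":0,"ry":0,"rz":0},
  ],
  gripper=-1,
  newtons=20,
)

```text
t: 22.72
eef_pos: [563.3, 12.5, 94.5]
orientation: [0.03, 0.965, -0.008, 0.259]
wrist_force: [-1.8, 4.4, 3.7]
gripper_width: 17.8
```

```bash
python3 - <<'E'
from h import *
O,N=nest([627,-78.9,82],-3.6)
show(); goto(O,N,[-54,87,45])
a0=0.14
for a in (.14,.3,.45,.6,.75,.9,1.05,1.2,1.35,1.5,1.58): print(a,(-52*np.sin(a)+52*np.sin(a0)).round(1),(52*np.cos(a)-52*np.cos(a0)).round(1))
E
```

```text
t 22.73 [563.3  12.5  94.5] F [-1.8  4.4  3.7] T [0.93 0.26 0.52] w 17.8
[[-0.864, 0.062, 0.5], [0.054, 0.998, -0.031], [-0.501, 0.0, -0.865]]
tcp in nest [-53.8  87.2  45.5] rotvec deg (tool) [0.04 0.07 0.02]
target world [563.3  12.3  94. ] in tool now [ 0.2 -0.2  0.5] in tool after turn [ 0.2 -0.2  0.5]
0.14 0.0 0.0
0.3 -8.1 -1.8
0.45 -15.4 -4.7
0.6 -22.1 -8.6
0.75 -28.2 -13.4
0.9 -33.5 -19.2
1.05 -37.8 -25.6
1.2 -41.2 -32.6
1.35 -43.5 -40.1
1.5 -44.6 -47.8
1.58 -44.7 -52.0
```

Request:
servo_tool(
  rows=[
    {"dx":0.0081,"dy":-0.0018,"dz":0,"rx":0,"ry":0,"rz":0},
    {"dx":0.0073,"dy":-0.0029,"dz":0,"rx":0,"ry":0,"rz":0},
    {"dx":0.0067,"dy":-0.0039,"dz":0,"rx":0,"ry":0,"rz":0},
    {"dx":0.0061,"dy":-0.0048,"dz":0,"rx":0,"ry":0,"rz":0},
    {"dx":0.0053,"dy":-0.0058,"dz":0,"rx":0,"ry":0,"rz":0},
    {"dx":0.0043,"dy":-0.0064,"dz":0,"rx":0,"ry":0,"rz":0},
    {"dx":0,"dy":0,"dz":0,"rx":0,"ry":0,"rz":0},
  ],
)

```text
t: 23.6
eef_pos: [526.5, -9.3, 73.9]
orientation: [0.029, 0.966, -0.006, 0.257]
wrist_force: [-15.7, 13.8, 0.7]
gripper_width: 17.7
```

```bash
python3 - <<'E'
from h import *
O,N=nest([627,-78.9,82],-3.6)
show(); goto(O,N,[-47-52*np.sin(1.05),36+52*np.cos(1.05),45])
E
```

```text
t 23.60 [526.5  -9.3  73.9] F [-15.7  13.8   0.7] T [2.74 3.53 1.54] w 17.7
[[-0.866, 0.059, 0.497], [0.052, 0.998, -0.027], [-0.497, 0.002, -0.868]]
tcp in nest [-94.7  63.1  45.3] rotvec deg (tool) [ 0.23 -0.18  0.13]
target world [528.8 -10.7  74.9] in tool now [-2.6 -1.3  0.3] in tool after turn [-2.6 -1.3  0.3]
```

```bash
python3 - <<'E'
from h import *
O,N=nest([627,-78.9,82],-3.6)
p,d,c=load("w7"); u=np.array([[162+571/4-.4,99+122/4-.4]])
q=d[127:133,301:308]; print(np.median(q), N.inv().apply(pts(c,u,[np.median(q)])-O).round(1))
for z in(20,26,30): print(z,N.inv().apply(plane(c,u,N.as_matrix()[:,2],O+N.apply([0,0,z]))-O).round(1))
knob(p,d,c,O,N)
s=ctrl.get_state(); print('F nest',N.inv().apply(s['wrist_force']).round(1))
p,d,c=grab("wrist","w10"); knob(p,d,c,O,N)
E
```

```text
291.07996 [[-47.3  34.5  27.4]]
20 [[-46.6  35.4  20. ]]
26 [[-47.1  34.7  26. ]]
30 [[-47.5  34.2  30. ]]
knob top z [46.3 60.2 62.2] top med [-54.   85.8  61.5] circle [-64.   44.8] 49.1 uv [373.7 123.7]
F nest [-14.   12.7   8.9]
knob top z [44.8 59.8 62. ] top med [-91.4  62.7  61.3] circle [-127.5   62.8] 43.3 uv [258.2 255.9]
```

The knob is at about 1.0 rad, and about 19 N of side load has built up. Easing the grip so the knob can turn freely.

Request:
servo_tool(
  rows=[
    {"dx":0,"dy":0,"dz":0,"rx":0,"ry":0,"rz":0},
    {"dx":0,"dy":0,"dz":0,"rx":0,"ry":0,"rz":0},
  ],
  gripper=-1,
  newtons=4,
)

```text
t: 23.9
eef_pos: [527.9, -10.4, 74.7]
orientation: [0.03, 0.966, -0.007, 0.258]
wrist_force: [-3.9, 5.9, -1.9]
gripper_width: 18.7
```

```bash
python3 - <<'E'
from h import *
O,N=nest([627,-78.9,82],-3.6)
s=ctrl.get_state(); print('F nest',N.inv().apply(s['wrist_force']).round(1))
show(); goto(O,N,[-47-52*np.sin(1.2),36+52*np.cos(1.2),45])
E
```

```text
F nest [-4.6  5.7  0.5]
t 23.90 [527.9 -10.4  74.7] F [-3.9  5.9 -1.9] T [1.56 1.58 0.93] w 18.7
[[-0.865, 0.061, 0.498], [0.053, 0.998, -0.03], [-0.499, 0.001, -0.867]]
tcp in nest [-93.   62.1  45.3] rotvec deg (tool) [ 0.11 -0.06  0.06]
target world [525.5 -17.6  73.2] in tool now [ 2.5 -7.3  0.3] in tool after turn [ 2.5 -7.3  0.3]
```

Request:
servo_tool(
  rows=[
    {"dx":0.0028,"dy":-0.0071,"dz":0,"rx":0,"ry":0,"rz":0},
    {"dx":0.0023,"dy":-0.0075,"dz":0,"rx":0,"ry":0,"rz":0},
    {"dx":0.0011,"dy":-0.0077,"dz":0,"rx":0,"ry":0,"rz":0},
    {"dx":0,"dy":-0.003,"dz":0,"rx":0,"ry":0,"rz":0},
    {"dx":0,"dy":0,"dz":0,"rx":0,"ry":0,"rz":0},
  ],
)

```text
t: 24.52
eef_pos: [521.8, -37.1, 72.1]
orientation: [0.031, 0.965, -0.009, 0.259]
wrist_force: [-2.8, 0.6, -1.6]
gripper_width: 18.5
```

```bash
python3 - <<'E'
from h import *
O,N=nest([627,-78.9,82],-3.6)
s=ctrl.get_state(); print('F nest',N.inv().apply(s['wrist_force']).round(1))
show(); goto(O,N,[-47-52*np.sin(1.58),36+52*np.cos(1.58),45])
p,d,c=grab("wrist","w11"); knob(p,d,c,O,N)
E
```

```text
F nest [-3.3  0.4  0. ]
t 24.52 [521.8 -37.1  72.1] F [-2.8  0.6 -1.6] T [ 0.14  1.16 -0.  ] w 18.5
[[-0.864, 0.064, 0.499], [0.055, 0.998, -0.033], [-0.5, -0.001, -0.866]]
tcp in nest [-98.1  35.2  45.3] rotvec deg (tool) [-0.07  0.02 -0.05]
target world [521.2 -36.7  71.5] in tool now [0.9 0.4 0.3] in tool after turn [0.9 0.4 0.3]
knob top z [44.9 59.8 62.1] top med [-99.6  34.2  61.3] circle [-133.6   33.9] 41.2 uv [257.9 248.1]
```

Request:
servo_tool(
  rows=[
    {"dx":0,"dy":0,"dz":0,"rx":0,"ry":0,"rz":0},
    {"dx":0,"dy":0,"dz":0,"rx":0,"ry":0,"rz":0},
    {"dx":0,"dy":0,"dz":0,"rx":0,"ry":0,"rz":0},
  ],
  gripper=-0.1,
)

```text
t: 24.95
eef_pos: [522.1, -36.5, 72.3]
orientation: [0.03, 0.965, -0.008, 0.259]
wrist_force: [-1.0, 1.0, 0.5]
gripper_width: 41.5
```

Request:
servo_tool(
  rows=[
    {"dx":0,"dy":0,"dz":-0.03,"rx":0,"ry":0,"rz":0},
    {"dx":0,"dy":0,"dz":-0.04,"rx":0,"ry":0,"rz":0},
    {"dx":0,"dy":0,"dz":-0.04,"rx":0,"ry":0,"rz":0},
    {"dx":-0.03,"dy":0,"dz":-0.03,"rx":0,"ry":0,"rz":0},
    {"dx":-0.03,"dy":0,"dz":-0.02,"rx":0,"ry":0,"rz":0},
    {"dx":0,"dy":0,"dz":0,"rx":0,"ry":0,"rz":0},
    {"dx":0,"dy":0,"dz":0,"rx":0,"ry":0,"rz":0},
  ],
)

```text
t: 25.82
eef_pos: [512.8, -43.9, 185.4]
orientation: [0.037, 0.965, -0.014, 0.26]
wrist_force: [-0.1, 0.7, -0.2]
gripper_width: 42.4
```

```bash
python3 - <<'E'
from h import *
O,N=nest([627,-78.9,82],-3.6)
show(); p,d,c=grab("wrist","w12"); knob(p,d,c,O,N); leafz(p,d,c,O,N)
u=proj(c,O+N.apply([-47,15,20]))[0].astype(int); print('origin',u-[80,75])
q=cv2.resize(p[max(0,u[1]-75):u[1]+75,u[0]-80:u[0]+100,::-1],None,fx=4,fy=4,interpolation=cv2.INTER_CUBIC)
for X in([-47,36,24],[-47,-15,24],[-99,36,24]):
    w=proj(c,O+N.apply(X))[0]; cv2.circle(q,tuple(((w-[u[0]-80,max(0,u[1]-75)]+.5)*4).astype(int).tolist()),4,(0,255,255),1)
cv2.imwrite("pics/w12c.png",q)
E
```

```text
t 25.82 [512.8 -43.9 185.4] F [-0.1  0.7 -0.2] T [ 0.09  0.41 -0.02] w 42.4
[[-0.862, 0.079, 0.501], [0.065, 0.997, -0.046], [-0.503, -0.007, -0.864]]
knob top z [56.9 60.6 62.2] top med [-98.9  35.1  61.4] circle [-109.1   32.6] 17.1 uv [268.6 134.1]
leaf z [(-57, 263, np.float64(22.6)), (-47, 200, np.float64(23.5)), (-37, 174, np.float64(16.8)), (-27, 159, np.float64(16.8)), (-17, 155, np.float64(7.5)), (-7, 129, np.float64(7.7))]
origin [167 113]
```

View pics/w12c.png

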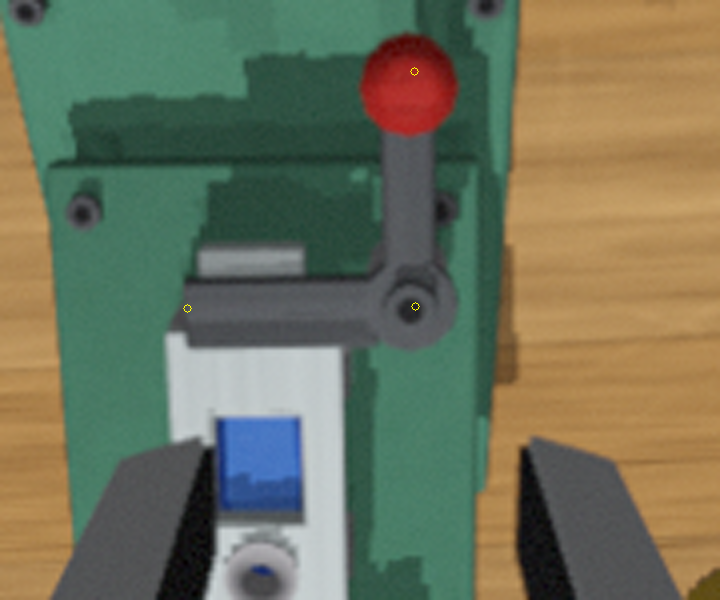

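Picture 10 shows the latch finger straight across the tongue (rows 280–345) and the handle pointing straight down-slope, knob at (410,85). The leaf is shut with the tag under its window, and the gripper is clear of everything. Handing in.

```bash
python3 - <<'E'
from h import *
print(ctrl.sign_off()); show()
E
```

```text
the job is handed in; nothing more can be done
None
the job is handed in; nothing more can be done
```

The job is done and handed in at about 26 s. The blue tag is in the nest, the leaf is shut on it and the latch is locked.

- **Tag:** I gripped it by its sides and laid it on the seat, eyelet uphill, then let go with the leaf still up. A check afterwards showed its tail at the stop, its top face level at 7.8 mm, and the tag between all four fences.
- **Leaf:** I swung it down from behind with closed fingers until it met a firm stop (about 42 N at the fingertips). Its outer face read flat at z = 16.8 mm, against 17 mm expected when shut.
- **Latch:** It started about 0.14 rad off open, not at 0. I gripped the knob and turned it to about 1.57 rad; the last picture shows the finger straight across the tongue. I did not push it on to its 1.60 end stop.

**What disagreed:**
- My first nest estimate was about 5 mm off up the slope, because it assumed the latch was at 0. I corrected it from the wrist camera before placing the tag.
- The wrist camera read about 1 mm off sideways, so I lined the tag up with the seat directly in the picture.
- Halfway through turning the knob, about 19 N of side load built up. It dropped when I eased the grip.

I did not look at the white and green tags again at the end, but the arm never worked near them. The gripper was clear of everything at hand-in.

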